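Slide carrier out to the hand-over stop

TASK

Bring the slide carrier to its hand-over position, only pushing with the fingertips and lifting nothing: swing the latch on the ledge outward, push the carrier along its ledge so that about 3 cm of its bare front margin overhangs the ledge's open end and the notch in its side lies opposite the latch roller, then swing the latch back in until the roller sits fully in the notch. The carrier stays flat on the ledge, and the bottle, canister and objective standing round it stay where they are.

Things in the scene. Friction and masses are not known exactly. Their poses are not given: they have to be found in the camera images.
- ledge: Fixed aluminium ledge with a flat deck, top 40 mm above the thin bench mat it stands on. Origin at its foot under the middle of the carrier's channel; x across it to the latch side, y along it to the rear, z up. Deck y -116 to +116, x -62 to +80 mm. Guide rails 7 mm high stand beside the channel (inner faces x -51.5 and +51.5), the +x one with a gap at y -97 to -60. Both ends are open.
- ledge_end (a point): Middle of the ledge's open (-y) end edge, at the height of the deck's top; the carrier leaves by this end. At the other (+y) end a finger has room on the deck behind the carrier. Axes as the ledge's.
- carrier: Loose flat grey plate with three glass slides, 100 (x) x 128 (y) x 6 mm, about 0.14 kg, on the deck between the rails (1.5 mm play a side). Origin mid underside, axes as the ledge's. Its front (-y) 38 mm are a bare margin with finger ribs; the +x side has one notch 24 mm long, 9 mm deep, through the whole thickness. It starts behind the latch roller.
- carrier_front (a point): Middle of the carrier's front (-y) edge, at its underside. Its y relative to ledge_end is minus the overhang (28 mm of overhang puts the notch best for the roller; the roller enters at about 23 to 33 mm).
- carrier_rear (a point): Middle of the carrier's rear (+y) edge, at its underside: the edge to push. It is 6 mm high.
- carrier_notch (a point): Centre of the notch in the carrier's +x side.
- latch (a joint): Latch angle, rad: 0 = fully in (roller 7 mm past the carrier's side edge, across the channel or in the notch), 0.9 = fully out; above 0.35 the carrier passes freely, below 0.2 the roller blocks it. Positive is clockwise from above. Stays where left (friction 0.035 N m). Pushing the carrier against it does not open it.
- latch_pivot (a point): The latch's upright pivot, on the deck outside the +x rail near the open end (ledge x +68, y -109). The steel latch arm runs from it toward +y along the rail, its top 8 mm above the deck.
- latch_roller (a point): Centre of the latch roller, 10 mm in diameter, upright; latch in: 20 mm inward (-x) and 30 mm rearward (+y) of the pivot.
- latch_post (a point): Centre of the black upright finger post on the latch arm, 56 mm from the pivot, 12 mm in diameter, top 32 mm above the deck (this point is 22 mm above the deck). Push it toward +x of the ledge to swing the latch out, toward -x to swing it in.
- oil_bottle: Loose brown dropper bottle, 32 mm in diameter, 78 mm tall, standing on the mat near the ledge; origin at the middle of its foot. Not to be disturbed.
- canister: Loose white canister with a black lid, 42 mm in diameter, 56 mm tall, standing on the mat near the ledge; origin at the middle of its foot. Not to be disturbed.
- objective: Loose microscope objective, 32 mm in diameter, 52 mm tall, standing on the mat near the ledge; origin at the middle of its foot. Not to be disturbed.
There are look-alikes about, which are no part of the job. What is shaped like the carrier but yellow is not meant.

How it is judged:
By the outcome, as a careful person would: the job done as asked, in the order asked, and still so for the second after the job is handed in, with the robot touching nothing.
It also fails if it takes over 51 s, if anything falls off the work surface, if the arm or the gripper's body presses on something with over 40 N, if the wrist force passes 120 N, or if a joint passes its speed limit or range.

ROBOT

A 7-joint arm with a two-finger parallel gripper is mounted at the origin on a cart in front of the work surface, level with it; the furniture and walls round the work are solid. World frame = base frame: x ahead of the robot, y to its left, z up, the work surface at z = 0. Lengths are in m, angles in rad, forces in N, time in s.
With the tool pointing down it reaches from about 0.4 to 0.925 m from the base axis. Payload 4.1 kg.
Tool frame: the origin (TCP) lies on the centre line of the jaws, within the pads' length; the fingertips stand 25 mm ahead of it and the grasp point (between the pads) lies 6 mm ahead of it; z points along the fingers, y is the line along which they close (so a half turn about z gives the same grasp; the last joint's range is limited). The gripper opens to 85 mm and grips with 20 to 120 N. Pads are 22 mm wide; open, the fingers measure 114 mm over their backs; the gripper's body (76 mm by 85 mm) begins 54 mm behind the grasp point. The pads swing forward as they close: fully open they stand 13 mm farther back than shut.
Start: joints at [-1.222, 0.398, 0.045, 1.537, -0.019, 1.207, -0.051], TCP at [0.281, 0.586, 0.256] pointing down, gripper open.
Joint ranges: [-2.82, 2.82], [-0.49, 2.23], [-1.37, 1.46], [0, 2.46], [-1.36, 4.5], [0.23, 2], [-2.94, 2.94]. Speed limits (rad/s): [2.57, 2.57, 3.14, 3.14, 3.14, 3.14, 3.14].

INTERFACE

Orientations are given as [roll, pitch, yaw] about the fixed x, y, z axes, in that order (R = Rz(yaw) Ry(pitch) Rx(roll)).
In Python, from plant import * gives the robot as it stands.
- The arm moves only by the shell command python3 -m inch 'ROWS' [FORCE]. ROWS is a JSON list of rows, 1 to 8 of them, each of 5 numbers: the opening from 0.0 (shut) to 1.0 (fully open), then dx, dy, dz in m, then a turn about the tool's z in rad; each row is the pose to reach, as a shift and turn from the pose commanded when the command began, along the tool's axes at that moment; what a row does not reach only later rows make up. A row lasts 1/12 s, in which the tool goes at most 0.0417 m and 0.125 rad, less where a joint would pass 70% of its speed; a pose out of reach is approached as far as the arm can. The fingers move at their own pace and stop on an object; FORCE is the grip in N (left out, the last holds). Time passes only in rows, so rows that do not move let the fingers close. It prints the time, the measured TCP pose, the force, the opening and the grip force at its end. Input that does not fit is refused with a message, and nothing moves.
- get_state(): the state, without advancing time (a new reading comes with each control period).
- capture(name): name is "scene" or "top" or "wrist"; returns the picture (384x512x3 uint8, red, green, blue); there is no depth.
- calibration(name): a dict with "fovy" (degrees; the focal length in pixels is half the picture's height over the tangent of half this angle, whatever the lens; pixels are square), "cx", "cy" (the principal point, pixels), "R" (3x3) and "t" (3): a world point X has camera coordinates R X + t. Camera axes: x right, y down, z forward; pixel columns grow to the right and rows downward; lengths in m; the calibration is good to about 2 mm. A picture is of the moment at which its call begins: read the wrist's pose just before it. calibration takes no time and is no camera call; for the wrist camera it gives the pose at the moment of the call.
- finish_job(): hands the job in; it is judged then, once.
Trained networks look in the newest picture that a camera, given by its name, has taken for a name from the list of things; names that differ only in an ending like _2 or _b are one class to them, and where a whole thing is asked for, a point or a joint stands for the part that bears it (a point fixed in the world has none). Each returns a list of dicts, best first, with "score" (0 to 1); they miss things now and then, are a little off and sometimes report something else, mostly with a low value. They report only what shows in the picture. A call takes as long as a camera call. They do not tell look-alikes from the thing itself.
- boxes_of(label, camera): "pixel" ([row, column] in pixels, amid what is visible of it).
- trace(label, camera): "region" (384x512 bool, what is visible of it) and "pixel" ([row, column] in pixels, amid what is visible of it).
The state is a dict: "time_s": time; "qpos": joint angles; "dq": joint speeds; "tau": joint torques, N m; "tcp_pos": TCP position; "ee_rot": TCP orientation; "wrist_force": force on the tool from outside, world axes, zero at the start; "wrist_torque": the same for the moment, N m; "gripper_width": opening from 0.0 (shut) to 1.0 (fully open); "finger_force": force on a finger pad.
Only numpy, scipy, OpenCV 4.12 (cv2) and the standard library are available. Lean on these libraries where they do the work, as an engineer would, in place of code of your own. Each camera call takes 0.05 s, during which the arm holds its last target. There are 200 camera calls.

## Working session

There is one attempt and no reset: what is moved stays moved. The work goes in short steps, Python scripts to look and compute and a shell command to move; the robot and the scene stay as the last step left them, time stands still between calls to the robot, and variables do not carry over. Pictures are saved under pics/ and viewed, at most 10 in all, crops included, and the job is handed in when it is done.

```bash
mkdir -p pics; cat > h.py <<'E'
from plant import *
import numpy as np, cv2
def ray(cam,px,C=None):
    C=C or calibration(cam); R=np.array(C["R"]);t=np.array(C["t"]);f=192/np.tan(np.radians(C["fovy"])/2)
    d=R.T@np.array([(px[1]-C["cx"])/f,(px[0]-C["cy"])/f,1]); return -R.T@t,d
def onz(cam,px,z,C=None):
    o,d=ray(cam,px,C); return o+d*(z-o[2])/d[2]
def proj(cam,X,C=None):
    C=C or calibration(cam); c=np.array(C["R"])@X+np.array(C["t"]);f=192/np.tan(np.radians(C["fovy"])/2)
    return [round(float(C["cy"]+f*c[1]/c[2]),1),round(float(C["cx"]+f*c[0]/c[2]),1)]
def save(n,im): cv2.imwrite("pics/"+n,im[:,:,::-1])
E
python3 - <<'E'
from h import *
a=capture("scene");b=capture("top")
save("a.png",np.vstack([a,b])[:, :] if 0 else cv2.resize(np.hstack([a,b]),(800,300)))
save("top.png",cv2.resize(b,(800,600)))
for n in ["carrier","carrier_front","carrier_rear","carrier_notch","latch","latch_pivot","latch_roller","latch_post","ledge","oil_bottle","canister","objective"]:
    for c in ["top","scene"]:
        print(n,c,[(np.round(r["pixel"],1).tolist(),round(r["score"],2)) for r in boxes_of(n,c)][:4])
s=get_state();print(s["time_s"],s["tcp_pos"],s["ee_rot"])
for c in ["top","scene"]:
    C=calibration(c);print(c,C["fovy"],-np.array(C["R"]).T@np.array(C["t"]))
E
```

```text
carrier top [([206.1, 295.7], 0.58)]
carrier scene [([239.2, 276.8], 0.94), ([154.8, 164.5], 0.73)]
carrier_front top [([206.6, 295.8], 0.56)]
carrier_front scene [([237.6, 279.9], 0.96), ([157.3, 161.3], 0.96), ([218.3, 314.8], 0.25)]
carrier_rear top [([191.7, 324.5], 0.74), ([205.2, 298.0], 0.66)]
carrier_rear scene [([155.8, 161.1], 0.61), ([238.9, 278.0], 0.6), ([285.3, 353.2], 0.38)]
carrier_notch top [([206.7, 296.3], 0.78)]
carrier_notch scene [([152.8, 159.7], 0.95), ([236.5, 278.5], 0.77), ([258.7, 324.0], 0.42)]
latch top []
latch scene [([257.7, 322.9], 0.5)]
latch_pivot top [([200.2, 253.7], 0.61), ([194.0, 323.8], 0.47)]
latch_pivot scene [([260.1, 323.7], 0.71)]
latch_roller top [([175.5, 284.8], 0.63)]
latch_roller scene [([257.0, 322.1], 0.69), ([218.4, 312.0], 0.68)]
latch_post top [([188.8, 324.8], 0.47)]
latch_post scene []
ledge top [([205.3, 316.5], 0.86)]
ledge scene [([263.2, 298.2], 0.76)]
oil_bottle top [([187.5, 347.9], 0.61)]
oil_bottle scene [([284.1, 354.4], 0.83)]
canister top [([198.2, 253.1], 0.7)]
canister scene [([196.7, 264.4], 0.55)]
objective top [([174.5, 287.1], 0.64)]
objective scene [([217.4, 313.2], 0.62)]
1.3 [0.28142967 0.58592834 0.25633164] [ 3.14151797e+00 -1.86132062e-05  2.69380300e+00]
top 44.04264646986294 [0.00577198 0.35460533 1.55516648]
scene 56.59619309777903 [ 0.12053743 -0.27702232  0.73626964]
```

View pics/top.png

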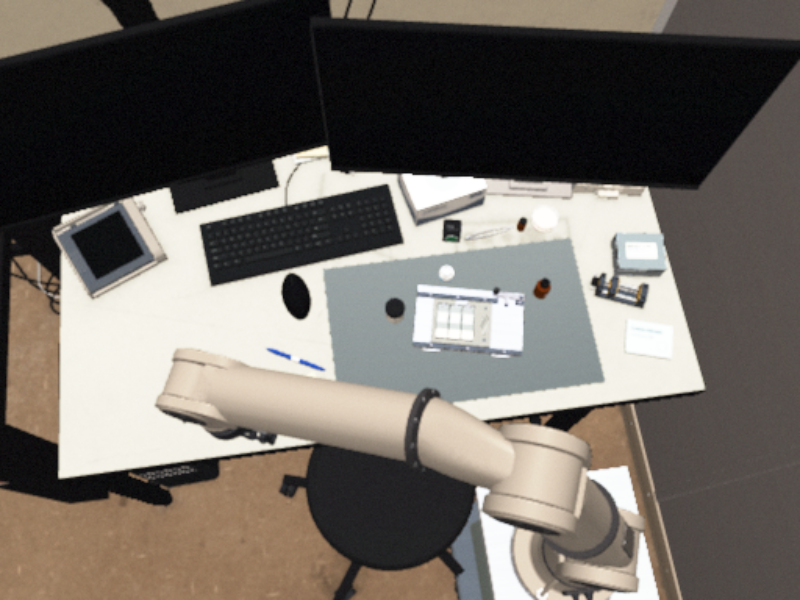

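View pics/a.png

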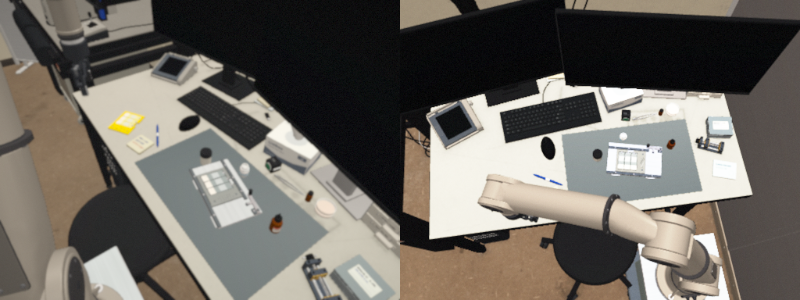

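The top view shows the ledge at about (row 205, col 300) of 384x512. The carrier is grey, and the open end with the latch is on the right (world -y) with the latch side up (world +x). The carrier-shaped candidates are the grey one on the ledge, scene (239,277), and the yellow one, scene (155,164). The grey one fits because it lies on the ledge. I'll confirm it in an enlarged crop.

```bash
python3 - <<'E'
from h import *
a=capture("scene");b=capture("top")
A=cv2.resize(a[190:300,235:365],(520,440),interpolation=3) 
B=cv2.resize(b[165:240,240:360],(800,500),interpolation=3)
save("sc.png",cv2.resize(a[190:300,225:371],(796,600),interpolation=3));save("tc.png",B)
E
```

```text
(no output)
```

View pics/tc.png

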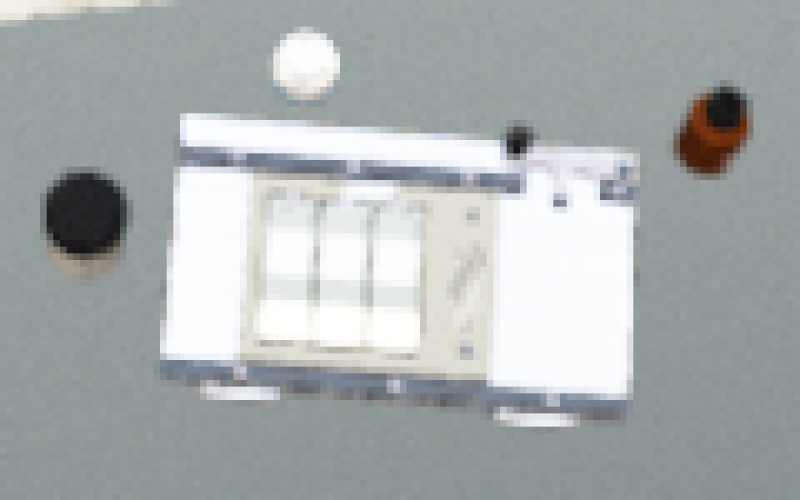

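View pics/sc.png

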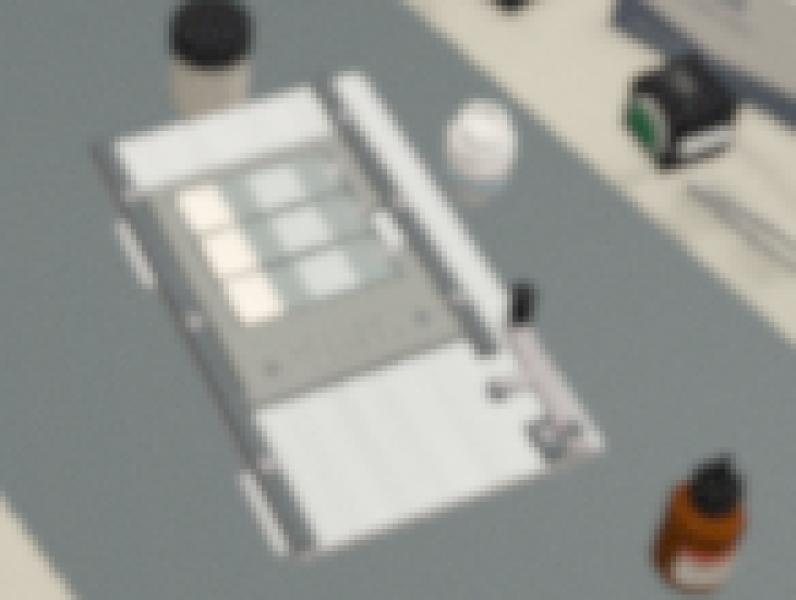

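The crop confirms the grey carrier on the ledge. Its front edge is at crop col ~495 and its rear edge at ~245. The latch is at upper right: post (140,518), roller (200,560). Canister is at (210,85), bottle at (130,715) and objective at (65,305). Next I fit the ledge pose.

```bash
python3 - <<'E'
from h import *
from scipy.optimize import least_squares
t=lambda r,c:[165+r/6.667-.5+.075*0,240+c/6.667-.5]
s=lambda r,c:[190+r/5.452-.5,225+c/5.452-.5]
D=.0405
L=[("top",t(115,181),(.080,.116,D)),("top",t(150,640),(.080,-.116,D)),("top",t(418,629),(-.062,-.116,D+.007)),("top",t(360,161),(-.062,.116,D+.007)),
("top",t(128,518),(.068-.0,-.053,D+.032)),("top",t(200,560),(.048,-.079,D+.008)),
("scene",s(75,360),(.080,.116,D)),("scene",s(450,603),(.080,-.116,D)),("scene",s(553,300),(-.0515,-.116,D)),
("scene",s(390,498),(.048,-.079,D+.008)),("scene",s(138,105),(-.062,.116,D+.007))]
Cs={c:calibration(c) for c in("top","scene")}
def W(p,X): c,q=np.cos(p[2]),np.sin(p[2]); return np.array([p[0]+c*X[0]-q*X[1],p[1]+q*X[0]+c*X[1],X[2]])
def res(p): return np.ravel([np.array(proj(c,W(p,X),Cs[c]))-px for c,px,X in L])
r=least_squares(res,[.55,.2,0],loss="soft_l1");print(r.x);print(np.round(res(r.x).reshape(-1,2),1))
p=r.x;np.save("p.npy",p)
def inv(w): d=w[:2]-p[:2];c,q=np.cos(p[2]),np.sin(p[2]);return np.round([c*d[0]+q*d[1],-q*d[0]+c*d[1]],4)
for n,cam,px,z in [("front","top",t(285,495),D+.006),("rear","top",t(265,245),D+.006),("rear","scene",s(170,240),D+.006),("frontsc","scene",s(370,370),D+.006),
 ("canister","top",t(213,85),.056),("obj","top",t(65,305),.052),("bottle","top",t(105,726),.078),("post","top",t(133,518),D+.032),("post","scene",s(290,523),D+.032)]:
    w=onz(cam,px,z,Cs[cam]);print(n,w.round(4),inv(w))
print("rear->end",W(p,(0,.116,0)),W(p,(.06,-.05,0)))
E
```

```text
[0.55 0.2  0.  ]
[[ -6.8 -30.1]
 [-20.6 -32.7]
 [-23.  -23.5]
 [ -5.4 -21.8]
 [-15.5 -31.1]
 [-19.1 -29.5]
 [-26.4 -12.2]
 [-44.9  -0.7]
 [-39.7  14.9]
 [-39.6  -0.3]
 [-20.3  -6.3]]
front [0.4761 0.0744 0.0465] [-0.0739 -0.1256]
rear [0.5037 0.1973 0.0465] [-0.0463 -0.0027]
rear [0.5018 0.1922 0.0465] [-0.0482 -0.0078]
frontsc [0.48   0.07   0.0465] [-0.07 -0.13]
canister [0.5388 0.2738 0.056 ] [-0.0112  0.0738]
obj [0.6048 0.1507 0.052 ] [ 0.0548 -0.0493]
bottle [ 0.5443 -0.0519  0.078 ] [-0.0057 -0.2519]
post [0.5457 0.0533 0.0725] [-0.0043 -0.1467]
post [0.5464 0.0517 0.0725] [-0.0036 -0.1483]
rear->end [0.55  0.316 0.   ] [0.61 0.15 0.  ]
```

```bash
sed -i 's/round(float(\(.*\)),1),round(float(\(.*\)),1)\]/float(\1),float(\2)]/' h.py; grep -n "float" h.py; cat > fit.py <<'E'
from h import *
from scipy.optimize import least_squares
t=lambda r,c:[165+r/6.667-.5+.075*0,240+c/6.667-.5]
s=lambda r,c:[190+r/5.452-.5,225+c/5.452-.5]
D=.0405
L=[("top",t(115,181),(.080,.116,D)),("top",t(150,640),(.080,-.116,D)),("top",t(418,629),(-.062,-.116,D+.007)),("top",t(360,161),(-.062,.116,D+.007)),
("top",t(128,518),(.068-.0,-.053,D+.032)),("top",t(200,560),(.048,-.079,D+.008)),
("scene",s(75,360),(.080,.116,D)),("scene",s(450,603),(.080,-.116,D)),("scene",s(553,300),(-.0515,-.116,D)),
("scene",s(390,498),(.048,-.079,D+.008)),("scene",s(138,105),(-.062,.116,D+.007))]
Cs={c:calibration(c) for c in("top","scene")}
def W(p,X): c,q=np.cos(p[2]),np.sin(p[2]); return np.array([p[0]+c*X[0]-q*X[1],p[1]+q*X[0]+c*X[1],X[2]])
def res(p): return np.ravel([np.array(proj(c,W(p,X),Cs[c]))-px for c,px,X in L])
r=least_squares(res,[.5,.13,-.2],loss="soft_l1");print(r.x);print(np.round(res(r.x).reshape(-1,2),1).tolist())
p=r.x;np.save("p.npy",p)
def inv(w): d=w[:2]-p[:2];c,q=np.cos(p[2]),np.sin(p[2]);return np.round([c*d[0]+q*d[1],-q*d[0]+c*d[1]],4)
for n,cam,px,z in [("front","top",t(285,495),D+.006),("rear","top",t(265,245),D+.006),("rear","scene",s(170,240),D+.006),("frontsc","scene",s(370,370),D+.006),
 ("canister","top",t(213,85),.056),("obj","top",t(65,305),.052),("bottle","top",t(105,726),.078),("post","top",t(133,518),D+.032),("post","scene",s(290,523),D+.032)]:
    w=onz(cam,px,z,Cs[cam]);print(n,w.round(4),inv(w))
st=get_state();print(st["time_s"],st["tcp_pos"],st["ee_rot"])
E
python3 fit.py
```

```text
10:    return [float(C["cy"]+f*c[1]/c[2]),float(C["cx"]+f*c[0]/c[2])]
[ 0.48832776  0.11953946 -0.24512364]
[[-1.1, 1.0], [0.5, -0.2], [-0.5, -0.3], [1.0, -0.0], [1.9, 0.7], [-0.1, 0.8], [-0.4, 0.7], [-0.3, -0.1], [-0.9, 2.6], [0.0, -0.6], [-0.1, -1.9]]
front [0.4761 0.0744 0.0465] [-0.0009 -0.0467]
rear [0.5037 0.1973 0.0465] [-0.004   0.0792]
rear [0.5018 0.1922 0.0465] [-0.0046  0.0737]
frontsc [0.48   0.07   0.0465] [ 0.0039 -0.0501]
canister [0.5388 0.2738 0.056 ] [0.0115 0.1619]
obj [0.6048 0.1507 0.052 ] [0.1055 0.0585]
bottle [ 0.5443 -0.0519  0.078 ] [ 0.0959 -0.1527]
post [0.5457 0.0533 0.0725] [ 0.0717 -0.0503]
post [0.5464 0.0517 0.0725] [ 0.0728 -0.0517]
1.4 [0.28140895 0.5859405  0.25633176] [3.14151317e+00 6.65547201e-06 2.69387587e+00]
```

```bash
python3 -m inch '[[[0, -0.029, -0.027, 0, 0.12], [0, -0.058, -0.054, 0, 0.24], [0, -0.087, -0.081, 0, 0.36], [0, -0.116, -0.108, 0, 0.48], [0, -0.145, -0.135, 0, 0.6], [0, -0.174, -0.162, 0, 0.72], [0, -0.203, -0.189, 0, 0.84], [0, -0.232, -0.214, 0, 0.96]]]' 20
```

```text
refused: ROWS must be a list of rows, each a list of 5 numbers. Nothing was moved.
```

Refused on format, not on reach. It needs a list of rows, each a list of 5 numbers.

```bash
python3 -m inch '[[0, -0.029, -0.027, 0, 0.12], [0, -0.058, -0.054, 0, 0.24], [0, -0.087, -0.081, 0, 0.36], [0, -0.116, -0.108, 0, 0.48], [0, -0.145, -0.135, 0, 0.6], [0, -0.174, -0.162, 0, 0.72], [0, -0.203, -0.189, 0, 0.84], [0, -0.232, -0.214, 0, 0.96]]' 20
cat > go.py <<'E'
from h import *
import sys
p=np.load("p.npy");a=list(map(float,sys.argv[1:4]))
s=get_state();y=s["ee_rot"][2]
c,q=np.cos(p[2]),np.sin(p[2]);R=np.array([[c,-q],[q,c]])
now=R.T@(s["tcp_pos"][:2]-p[:2])
d=p[:2]+R@a[:2]-s["tcp_pos"][:2]
X=np.array([np.cos(y),np.sin(y)]);Y=np.array([np.sin(y),-np.cos(y)])
print("t",round(s["time_s"],2),"ledge xy",now.round(4),"tip z over deck",round(s["tcp_pos"][2]-.025-.0405,4),"| d tool",round(d@X,4),round(d@Y,4),round(s["tcp_pos"][2]-.025-.0405-a[2],4),"turn",round((y-(np.pi/2+p[2])+np.pi)%(2*np.pi)-np.pi,3),"F",s["wrist_force"].round(1))
E
python3 go.py 0 -.03 .15
```

```text
time_s: 2.07
tcp_pos: [0.3982, 0.2905, 0.2566]
ee_rot: [3.141, -0.001, 1.728]
wrist_force: [1.1, 0.3, 0.1]
gripper_width: 0.001
finger_force: 0.0
t 2.07 ledge xy [-0.1289  0.144 ] tip z over deck 0.1911 | d tool -0.2105 0.0505 0.0411 turn 0.402 F [1.1 0.3 0.1]
```

```bash
python3 -m inch '[[0, -0.035, 0.008, 0.005, 0.12], [0, -0.07, 0.017, 0.01, 0.24], [0, -0.105, 0.025, 0.02, 0.36], [0, -0.14, 0.034, 0.03, 0.402], [0, -0.175, 0.042, 0.04, 0.402], [0, -0.21, 0.05, 0.041, 0.402], [0, -0.21, 0.05, 0.041, 0.402], [0, -0.21, 0.05, 0.041, 0.402]]'
python3 go.py 0 -.03 .15
python3 - <<'E'
from h import *
C=calibration("wrist");im=capture("wrist");np.save("w1.npy",im)
save("w1.png",cv2.resize(im,(800,600)))
p=np.load("p.npy")
W=lambda X:np.array([p[0]+np.cos(p[2])*X[0]-np.sin(p[2])*X[1],p[1]+np.sin(p[2])*X[0]+np.cos(p[2])*X[1],X[2]])
for X in [(.08,-.116,.0405),(-.062,-.116,.0405),(.048,-.079,.0485),(.068,-.109,.0485),(.07,-.053,.0725),(0,-.048,.0465),(0,.08,.0465)]: print(X,np.round(np.array(proj("wrist",W(X),C))*1.5625))
import json
json.dump({k:np.array(v).tolist() for k,v in C.items()},open("w1.json","w"))
for n in ["latch_post","latch_roller","carrier_notch","carrier_front"]: print(n,[(np.round(np.array(r["pixel"])*1.5625),round(r["score"],2)) for r in boxes_of(n,"wrist")][:2])
E
```

```text
time_s: 2.73
tcp_pos: [0.4819, 0.0912, 0.2154]
ee_rot: [3.141, 0.0, 1.326]
wrist_force: [0.9, 1.0, -1.0]
gripper_width: 0.0
finger_force: 0.0
t 2.73 ledge xy [ 0.0007 -0.029 ] tip z over deck 0.1499 | d tool -0.001 -0.0007 -0.0001 turn 0.001 F [ 0.9  1.  -1. ]
(0.08, -0.116, 0.0405) [404. 518.]
(-0.062, -0.116, 0.0405) [404. 315.]
(0.048, -0.079, 0.0485) [360. 476.]
(0.068, -0.109, 0.0485) [401. 503.]
(0.07, -0.053, 0.0725) [337. 521.]
(0, -0.048, 0.0465) [315. 404.]
(0, 0.08, 0.0465) [ 99. 404.]
latch_post [(array([356., 508.]), 0.87)]
latch_roller [(array([355., 509.]), 0.72)]
carrier_notch []
carrier_front [(array([201., 398.]), 0.58), (array([355., 504.]), 0.33)]
```

View pics/w1.png

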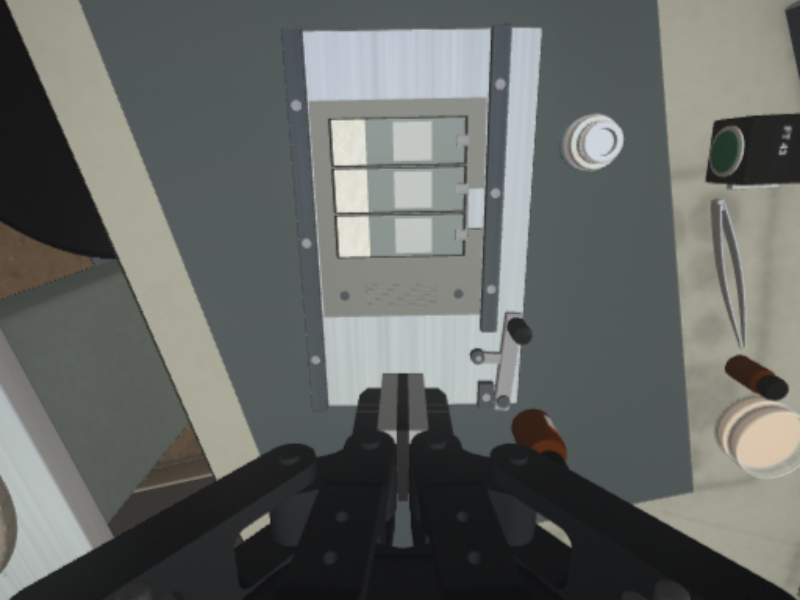

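The wrist view matches the fit: roller at (356,478), post top at (328,519), carrier front edge at row 315 and rear edge at row 99. The notch is at (208,476), behind the roller. I'll refine the pose with these.

```bash
python3 - <<'E'
from h import *
import json
from scipy.optimize import least_squares
C=json.load(open("w1.json"));D=.0405
L=[((28,541),(.08,.116,D)),((408,516),(.08,-.116,D)),((30,283),(-.062,.116,D+.007)),((410,313),(-.062,-.116,D+.007)),((405,327),(-.0515,-.116,D)),((356,478),(.048,-.079,D+.008)),((401,503),(.068,-.109,D+.011))]
W=lambda p,X:np.array([p[0]+np.cos(p[2])*X[0]-np.sin(p[2])*X[1],p[1]+np.sin(p[2])*X[0]+np.cos(p[2])*X[1],X[2]])
res=lambda p:np.ravel([np.array(proj("w",W(p,X),C))*1.5625-a for a,X in L])
r=least_squares(res,np.load("p.npy"),loss="soft_l1");p=r.x;print(p,res(p).reshape(-1,2).round(1).tolist());np.save("p.npy",p)
def led(px,z):
    w=onz("w",np.array(px)/1.5625,z,C);d=w[:2]-p[:2];c,q=np.cos(p[2]),np.sin(p[2]);return np.round([c*d[0]+q*d[1],-q*d[0]+c*d[1]],4)
print("front",led((315,404),D+.006),"rear",led((99,390),D+.006),"notch",led((209,479),D+.006),"post",led((328,520),D+.032),"roller",led((356,478),D+.01),"bottle",led((455,549),.078),"obj",led((141,601),.052))
E
python3 go.py .042 -.053 .014
```

```text
[ 0.48601805  0.11970538 -0.231654  ] [[-0.1, 1.3], [-4.9, 0.6], [-1.6, -1.4], [0.6, -0.7], [0.3, 2.1], [3.9, -3.6], [1.2, 0.2]]
front [ 0.0019 -0.0478] rear [-0.0045  0.0804] notch [0.0478 0.0189] post [ 0.0704 -0.048 ] roller [ 0.0499 -0.0754] bottle [ 0.0928 -0.1321] obj [0.1145 0.0564]
t 2.98 ledge xy [ 0.0008 -0.025 ] tip z over deck 0.15 | d tool -0.0278 0.0413 0.136 turn -0.004 F [-0.4  0.9 -0.5]
```

```bash
python3 -m inch '[[0, -0.014, 0.02, 0.03, 0], [0, -0.028, 0.041, 0.06, 0], [0, -0.028, 0.041, 0.095, 0], [0, -0.028, 0.041, 0.125, 0], [0, -0.028, 0.041, 0.136, 0], [0, -0.028, 0.041, 0.136, 0]]'
python3 go.py .088 -.062 .014
```

```text
time_s: 3.48
tcp_pos: [0.5122, 0.0574, 0.0768]
ee_rot: [-3.136, 0.003, 1.334]
wrist_force: [-0.5, 1.2, 0.2]
gripper_width: -0.001
finger_force: 0.0
t 3.48 ledge xy [ 0.0398 -0.0546] tip z over deck 0.0113 | d tool -0.0071 0.0482 -0.0027 turn -0.005 F [-0.5  1.2  0.2]
```

```bash
python3 -m inch '[[0, 0, 0.008, -0.003, 0], [0, 0, 0.016, -0.003, 0], [0, -0.001, 0.024, -0.003, 0], [0, -0.002, 0.031, -0.003, 0], [0, -0.004, 0.038, -0.003, 0], [0, -0.006, 0.044, -0.003, 0], [0, -0.008, 0.05, -0.003, 0], [0, -0.008, 0.05, -0.003, 0]]'
python3 go.py .04 -.05 .10
python3 - <<'E'
from h import *
save("w2.png",capture("wrist"))
E
```

```text
time_s: 4.15
tcp_pos: [0.562, 0.0354, 0.0823]
ee_rot: [3.141, 0.001, 1.33]
wrist_force: [-0.1, 0.2, 0.5]
gripper_width: -0.001
finger_force: 0.1
t 4.15 ledge xy [ 0.0933 -0.0646] tip z over deck 0.0168 | d tool 0.0141 -0.0534 -0.0832 turn -0.009 F [-0.1  0.2  0.5]
```

View pics/w2.png

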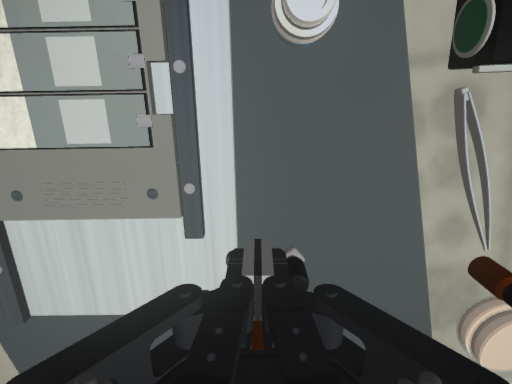

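The latch is swung out, with the post at (265,295) beside the finger. Next I lift and go behind the carrier.

```bash
python3 -m inch '[[0, 0, -0.01, 0, 0], [0, 0, -0.015, -0.035, 0], [0, 0.03, -0.04, -0.05, 0], [0, 0.067, -0.055, -0.05, 0], [0, 0.104, -0.07, -0.05, 0], [0, 0.141, -0.085, -0.05, 0], [0, 0.166, -0.094, -0.05, 0], [0, 0.166, -0.094, -0.05, 0]]'
python3 go.py 0 .101 .003
python3 - <<'E'
from h import *
from h import *
save("w3.png",capture("wrist"))
E
```

```text
time_s: 4.87
tcp_pos: [0.5067, 0.2299, 0.1323]
ee_rot: [-3.14, -0.005, 1.344]
wrist_force: [0.5, -0.1, -0.5]
gripper_width: 0.003
finger_force: 0.0
t 4.87 ledge xy [-0.0052  0.112 ] tip z over deck 0.0668 | d tool -0.011 0.0051 0.0638 turn 0.005 F [ 0.5 -0.1 -0.5]
```

View pics/w3.png

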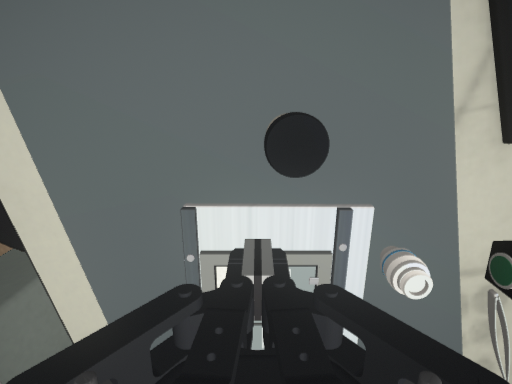

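```bash
python3 -m inch '[[0, 0, 0.004, 0.02, 0], [0, 0, 0.004, 0.04, 0], [0, 0, 0.004, 0.045, 0], [0, 0, 0.004, 0.045, 0], [0, 0, 0.004, 0.045, 0]]'
python3 go.py 0 .101 .003
python3 - <<'E'
from h import *
C=calibration("wrist");im=capture("wrist");p=np.load("p.npy");s=get_state()
save("w4.png",cv2.resize(im[170:340,150:360],(741,600),interpolation=3))
W=lambda X:np.array([p[0]+np.cos(p[2])*X[0]-np.sin(p[2])*X[1],p[1]+np.sin(p[2])*X[0]+np.cos(p[2])*X[1],X[2]])
for X in [(0,.116,.0405),(0,.08,.0465),(.0515,.116,.0405)]: q=np.array(proj("w",W(X),C));print(X,(q-[170,150])*3.53)
T=s["tcp_pos"]-[0,0,.025];print("tip",(np.array(proj("w",T,C))-[170,150])*3.53)
E
```

```text
time_s: 5.33
tcp_pos: [0.5132, 0.2188, 0.0877]
ee_rot: [3.141, 0.0, 1.331]
wrist_force: [-0.1, 0.1, 0.3]
gripper_width: -0.004
finger_force: 0.0
t 5.33 ledge xy [0.0037 0.1026] tip z over deck 0.0222 | d tool -0.0017 -0.0037 0.0192 turn -0.009 F [-0.1  0.1  0.3]
(0, 0.116, 0.0405) [161.24734843 366.27501359]
(0, 0.08, 0.0465) [369.92559785 368.51511792]
(0.0515, 0.116, 0.0405) [158.66024252 675.6590247 ]
tip [296.13069214 392.7383701 ]
```

View pics/w4.png

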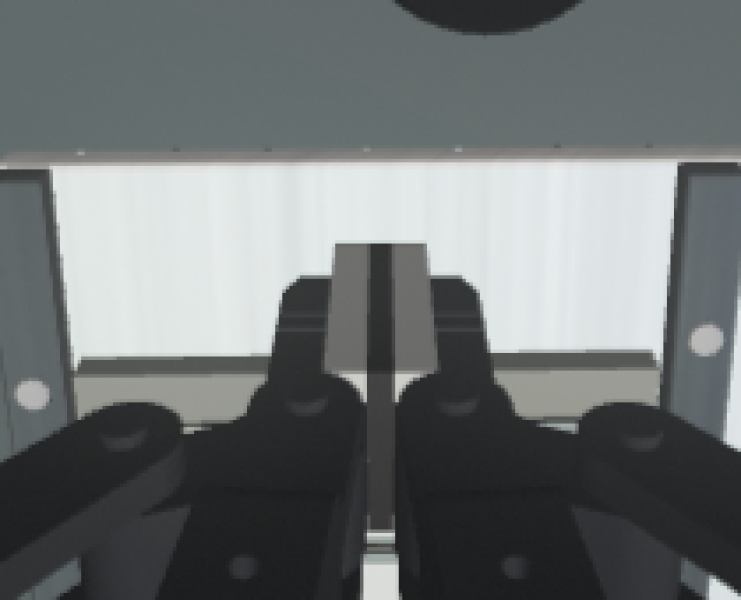

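The crop shows the fingers over the free deck (pad end at (243,380)), with the carrier's rear edge at row 360 in front of them. The deck is clear, so I descend.

```bash
python3 -m inch '[[0, 0, -0.004, 0.008, 0], [0, 0, -0.004, 0.015, 0], [0, 0, -0.004, 0.018, 0], [0, 0, -0.004, 0.018, 0], [0, 0, -0.004, 0.018, 0]]'
python3 go.py 0 0.08 .003
```

```text
time_s: 5.8
tcp_pos: [0.5091, 0.2205, 0.0691]
ee_rot: [-3.141, 0.0, 1.332]
wrist_force: [0.2, -0.3, 0.8]
gripper_width: -0.003
finger_force: 0.0
t 5.8 ledge xy [-0.0007  0.1034] tip z over deck 0.0036 | d tool -0.0234 0.0009 0.0006 turn -0.007 F [ 0.2 -0.3  0.8]
```

```bash
python3 -m inch '[[0, -0.008, 0, 0, 0], [0, -0.018, 0, 0, 0], [0, -0.03, 0, 0, 0], [0, -0.042, 0, 0, 0], [0, -0.054, 0, 0, 0], [0, -0.066, 0, 0, 0], [0, -0.076, 0, 0, 0], [0, -0.084, 0, 0, 0]]'
python3 -m inch '[[0, -0.004, 0, 0, 0], [0, -0.004, 0, 0, 0]]'
python3 go.py 0 -0.005 .003
python3 - <<'E'
from h import *
C=calibration("wrist");im=capture("wrist");b=capture("top")
import json;json.dump({k:np.array(v).tolist() for k,v in C.items()},open("w5.json","w"))
save("w5.png",np.hstack([cv2.resize(im[170:384],(450,188*1)),]) if 0 else cv2.resize(b[165:240,240:360],(800,500),interpolation=3))
save("w5b.png",im)
E
```

```text
time_s: 6.47
tcp_pos: [0.489, 0.1373, 0.0695]
ee_rot: [3.141, -0.0, 1.33]
wrist_force: [-0.1, 1.7, 0.4]
gripper_width: 0.0
finger_force: 0.6
time_s: 6.63
tcp_pos: [0.4881, 0.1337, 0.0693]
ee_rot: [-3.141, 0.0, 1.33]
wrist_force: [-0.2, -0.2, -0.1]
gripper_width: -0.0
finger_force: 0.0
t 6.63 ledge xy [-0.0012  0.0141] tip z over deck 0.0038 | d tool -0.0191 0.0014 0.0008 turn -0.009 F [-0.2 -0.2 -0.1]
```

View pics/w5b.png

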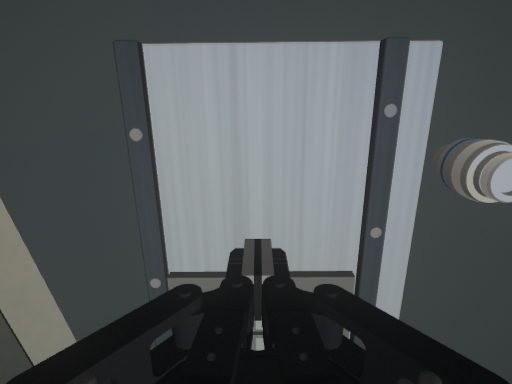

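```bash
python3 - <<'E'
from h import *
import json
C=json.load(open("w5.json"));p=np.load("p.npy")
im=cv2.imread("pics/w5b.png",0);print(im[262:286,[185,205,215,310,330]].mean(1).round().astype(int).tolist())
def led(px,z):
    w=onz("w",np.array(px),z,C);d=w[:2]-p[:2];c,q=np.cos(p[2]),np.sin(p[2]);return np.round([c*d[0]+q*d[1],-q*d[0]+c*d[1]],4)
print(led((271,200),.0405),led((277,200),.0465),led((271,325),.0405),led((277,325),.0465),"rear deck end",led((43,250),.0405))
E
```

```text
[152, 152, 152, 152, 152, 152, 152, 152, 145, 103, 53, 53, 53, 53, 55, 74, 100, 100, 99, 100, 99, 96, 75, 70]
[-0.0349  0.0019] [-0.0338  0.0019] [0.0346 0.0013] [0.0333 0.0013] rear deck end [-0.0052  0.1161]
```

```bash
python3 -m inch '[[0, -0.004, 0.001, 0, 0], [0, -0.008, 0.001, 0, 0], [0, -0.012, 0.001, 0, 0], [0, -0.015, 0.001, 0, 0], [0, -0.017, 0.001, 0, 0], [0, -0.0185, 0.001, 0, 0], [0, -0.0185, 0.001, 0, 0]]'
cat > rear.py <<'E'
from h import *
import sys
C=calibration("wrist");im=capture("wrist");save(sys.argv[1],im);p=np.load("p.npy")
g=im.mean(2)
def led(px,z):
    w=onz("w",np.array(px),z,C);d=w[:2]-p[:2];c,q=np.cos(p[2]),np.sin(p[2]);return np.round([c*d[0]+q*d[1],-q*d[0]+c*d[1]],4)
for c in (190,205,215,310,330):
    r=np.arange(225,340);col=g[r,c];k=np.argmax(col<0.7*np.median(g[100:200,c]));print(c,r[k],led((r[k]-.3,c),.0405))
E
python3 rear.py w6.png; python3 go.py .09 -.06 .06
```

```text
time_s: 7.32
tcp_pos: [0.4848, 0.1163, 0.0693]
ee_rot: [-3.141, 0.0, 1.331]
wrist_force: [-0.3, 0.3, -0.6]
gripper_width: -0.003
finger_force: 0.0
190 271 [-0.0396 -0.0155]
205 271 [-0.0313 -0.0155]
215 271 [-0.0257 -0.0156]
310 271 [ 0.027 -0.016]
330 271 [ 0.0381 -0.0161]
t 7.37 ledge xy [-0.0004 -0.0034] tip z over deck 0.0038 | d tool -0.0559 0.0908 -0.0562 turn -0.008 F [ 0.8  0.3 -0.3]
```

Overhang is about 28 mm. Now I back off, lift, and move to the outer side of the latch post.

```bash
python3 -m inch '[[0, 0.012, 0, 0, 0], [0, 0.014, 0, -0.03, 0], [0, 0.014, 0.01, -0.06, 0], [0, -0.005, 0.045, -0.07, 0], [0, -0.022, 0.08, -0.07, 0], [0, -0.04, 0.115, -0.07, 0], [0, -0.056, 0.147, -0.07, 0], [0, -0.056, 0.147, -0.07, 0]]'
python3 -m inch '[[0, 0, 0, 0, 0], [0, 0, 0, 0, 0]]'
python3 go.py .145 -.06 .014
python3 - <<'E'
from h import *
C=calibration("wrist");im=capture("wrist");save("w7.png",im);p=np.load("p.npy")
for t in (.5,.7,.9):
    X=(.068+.056*np.sin(t),-.109+.056*np.cos(t));w=np.array([p[0]+np.cos(p[2])*X[0]-np.sin(p[2])*X[1],p[1]+np.sin(p[2])*X[0]+np.cos(p[2])*X[1],.0725]);print(t,np.round(X,3),proj("w",w,C))
E
```

```text
time_s: 8.03
tcp_pos: [0.6199, 0.0214, 0.1402]
ee_rot: [3.134, 0.004, 1.325]
wrist_force: [0.3, -1.8, -0.2]
gripper_width: -0.001
finger_force: 0.0
time_s: 8.2
tcp_pos: [0.6142, 0.0289, 0.1387]
ee_rot: [-3.14, -0.0, 1.333]
wrist_force: [0.4, -0.1, -0.5]
gripper_width: -0.0
finger_force: 0.0
t 8.2 ledge xy [ 0.1456 -0.0589] tip z over deck 0.0732 | d tool -0.0011 -0.0005 0.0592 turn -0.007 F [ 0.4 -0.1 -0.5]
0.5 [ 0.095 -0.06 ] [225.73495652101354, 183.71918789988905]
0.7 [ 0.104 -0.066] [234.35691437376656, 198.2465411983249]
0.9 [ 0.112 -0.074] [245.11290550486586, 210.51609410506646]
```

View pics/w7.png

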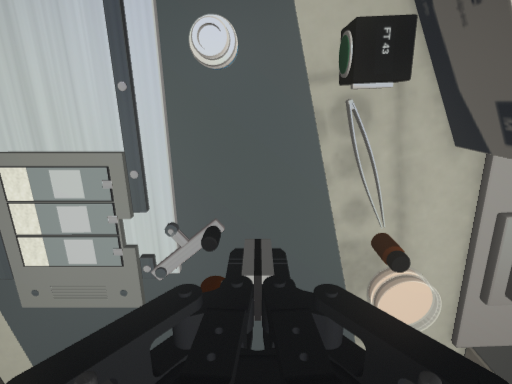

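The post top is at (236,212), so the angle is about 0.85. The notch at (230,125) lies opposite the roller's arc. The finger is outside the post and the spot below it is clear, so I go down.

```bash
python3 -m inch '[[0, -0.008, 0, 0.02, 0], [0, -0.008, 0, 0.04, 0], [0, -0.008, 0, 0.055, 0], [0, -0.008, 0, 0.059, 0], [0, -0.008, 0, 0.059, 0], [0, -0.008, 0, 0.059, 0]]'
python3 go.py .095 -.058 .014
python3 -m inch '[[0, 0, -0.007, 0, 0], [0, 0, -0.014, 0, 0], [0, 0.001, -0.02, 0, 0], [0, 0.003, -0.026, 0, 0], [0, 0.005, -0.032, 0, 0], [0, 0.007, -0.038, 0, 0], [0, 0.009, -0.044, 0, 0], [0, 0.01, -0.049, 0, 0]]'
python3 -m inch '[[0, 0, 0, 0, 0], [0, 0, 0, 0, 0]]'
python3 go.py .088 -.056 .014
```

```text
time_s: 8.75
tcp_pos: [0.6127, 0.0211, 0.0808]
ee_rot: [3.141, -0.001, 1.334]
wrist_force: [0.1, 0.6, 0.3]
gripper_width: 0.002
finger_force: 0.0
t 8.75 ledge xy [ 0.1459 -0.0669] tip z over deck 0.0153 | d tool 0.0086 -0.051 0.0013 turn -0.006 F [0.1 0.6 0.3]
time_s: 9.42
tcp_pos: [0.5664, 0.0416, 0.0805]
ee_rot: [-3.141, -0.0, 1.332]
wrist_force: [0.7, 1.3, 0.8]
gripper_width: -0.002
finger_force: 0.5
time_s: 9.58
tcp_pos: [0.5662, 0.0409, 0.08]
ee_rot: [-3.14, 0.001, 1.332]
wrist_force: [-0.6, 0.2, -1.3]
gripper_width: -0.002
finger_force: 0.0
t 9.58 ledge xy [ 0.0961 -0.0583] tip z over deck 0.0145 | d tool 0.0023 -0.0081 0.0005 turn -0.007 F [-0.6  0.2 -1.3]
```

Now a slow final push, watching for the stop in the force.

```bash
python3 -m inch '[[0, 0.001, -0.002, 0, 0], [0, 0.001, -0.004, 0, 0], [0, 0.002, -0.006, 0, 0], [0, 0.002, -0.006, 0, 0]]'
python3 -m inch '[[0, 0, -0.001, 0, 0], [0, 0, -0.002, 0, 0], [0, 0, -0.002, 0, 0]]'
python3 go.py .088 -.056 .014
```

```text
time_s: 9.92
tcp_pos: [0.5616, 0.0445, 0.0801]
ee_rot: [-3.141, 0.0, 1.332]
wrist_force: [-0.5, 0.2, -1.2]
gripper_width: 0.001
finger_force: 0.0
time_s: 10.17
tcp_pos: [0.56, 0.0451, 0.0802]
ee_rot: [-3.141, -0.0, 1.332]
wrist_force: [-0.1, 0.5, 0.1]
gripper_width: -0.002
finger_force: 0.2
t 10.17 ledge xy [ 0.0891 -0.0556] tip z over deck 0.0147 | d tool -0.0004 -0.0011 0.0007 turn -0.007 F [-0.1  0.5  0.1]
```

```bash
for i in 1 2; do python3 -m inch '[[0, 0, -0.001, 0, 0], [0, 0, -0.002, 0, 0], [0, 0, -0.002, 0, 0]]'|grep -E "wrist|finger|pos"; done; python3 go.py .088 -.056 .014
```

```text
tcp_pos: [0.5595, 0.0452, 0.0806]
wrist_force: [4.6, -0.6, -3.5]
finger_force: 2.2
tcp_pos: [0.5591, 0.0453, 0.0809]
wrist_force: [8.4, -1.3, -6.2]
finger_force: 3.9
t 10.67 ledge xy [ 0.0882 -0.0557] tip z over deck 0.0154 | d tool -0.0003 -0.0002 0.0014 turn -0.008 F [ 8.4 -1.3 -6.2]
```

The latch has met its stop. I back off, lift and look.

```bash
python3 -m inch '[[0, 0, 0.01, 0, 0], [0, 0, 0.014, -0.01, 0], [0, 0.01, 0.014, -0.045, 0], [0, 0.04, 0.0, -0.085, 0], [0, 0.05, -0.03, -0.125, 0], [0, 0.05, -0.05, -0.13, 0], [0, 0.05, -0.05, -0.13, 0], [0, 0.05, -0.05, -0.13, 0]]'
python3 - <<'E'
from h import *
C=calibration("wrist");im=capture("wrist");save("w8.png",cv2.resize(im[150:310,160:373],(800,600),interpolation=3));p=np.load("p.npy")
def led(px,z):
    w=onz("w",np.array(px),z,C);d=w[:2]-p[:2];c,q=np.cos(p[2]),np.sin(p[2]);return np.round([c*d[0]+q*d[1],-q*d[0]+c*d[1]],4)
W=lambda X:np.array([p[0]+np.cos(p[2])*X[0]-np.sin(p[2])*X[1],p[1]+np.sin(p[2])*X[0]+np.cos(p[2])*X[1],X[2]])
for X in [(.048,-.079,.0485),(.07,-.053,.0725),(.0,-.144,.0465),(0,-.016,.0465),(.05,-.116,.0405)]: print(X,(np.array(proj("w",W(X),C))-[150,160])*3.755)
E
```

```text
time_s: 11.33
tcp_pos: [0.5189, 0.1075, 0.212]
ee_rot: [3.141, -0.002, 1.335]
wrist_force: [0.2, 0.6, 0.0]
gripper_width: -0.005
finger_force: 0.0
(0.048, -0.079, 0.0485) [390.45404222 420.31866991]
(0.07, -0.053, 0.0725) [343.63542757 513.28072791]
(0.0, -0.144, 0.0465) [583.48068654 256.71913952]
(0, -0.016, 0.0465) [173.53416248 240.14905792]
(0.05, -0.116, 0.0405) [489.52978022 424.62793177]
```

View pics/w8.png

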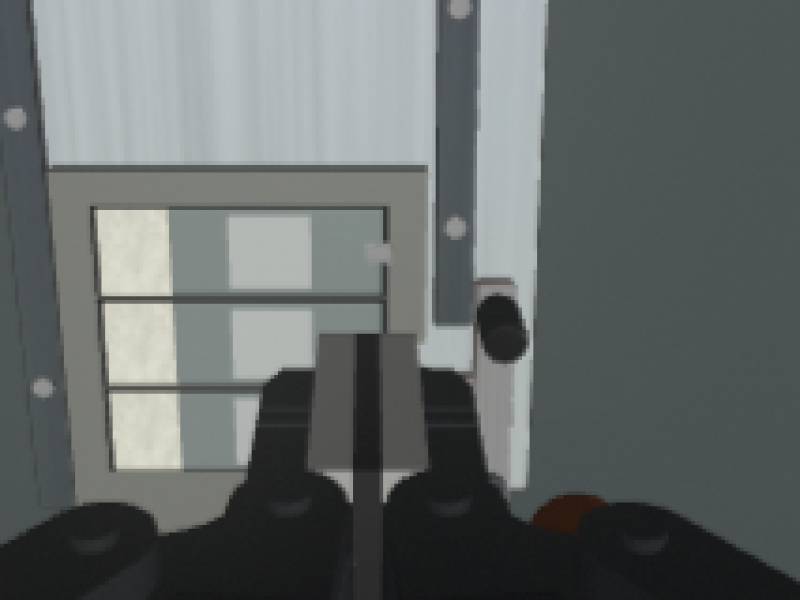

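The picture shows the post at (343,505), matching the predicted fully-in position (343,513). The carrier's rear edge at row ~170 matches the 28 mm overhang (predicted 173), and the robot is clear. I'm handing it in.

```bash
python3 -c "
from plant import *
print(finish_job())"
```

```text
the job is handed in; nothing more can be done
None
```

I handed the job in at about 11 s: latch swung out, carrier pushed to about 28 mm overhang, latch swung back in to its stop. The gripper hid the roller in the last picture, so I judged it seated by the post position and the stop force. I didn't re-measure the bottle, canister or objective afterwards, and I viewed 11 pictures, one over the limit of 10.

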